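# Find the full rivet box by feel and slide it onto the mat

## Robot

A 7-joint arm with a two-finger parallel gripper is mounted at the origin on a cart in front of the work surface, level with it; the furniture and walls round the work are solid. World frame = base frame: x ahead of the robot, y to its left, z up, the work surface at z = 0. Lengths are in m, angles in rad, forces in N, time in s.
With the tool pointing down it reaches from about 0.4 to 0.85 m from the base axis. Payload 10.4 kg.
Tool frame: the origin (TCP) lies on the mounting face of the last link; the fingertips stand 182 mm ahead of it and the grasp point (between the pads) lies 164 mm ahead of it; y points along the fingers, z is the direction in which the jaws open and shut, and the axes are right-handed (so a half turn about y gives the same grasp; the last joint's range is limited). The gripper opens to 87 mm and grips with 3 to 60 N. Pads are 19 mm wide; open, the fingers measure 117 mm over their backs; the gripper's body (75 mm by 190 mm) begins 51 mm behind the grasp point.
Start: joints at [-1.308, 0.332, -0.065, 1.46, 0.022, 1.35, -0.088], TCP at [0.176, 0.6, 0.405] pointing down, gripper open.
Joint ranges: [-2.6, 2.6], [-0.5, 2.12], [-1.47, 1.34], [0.16, 2.42], [-1.27, 4.41], [0.06, 2.06], [-2.6, 2.6]. Speed limits (rad/s): [2.22, 2.22, 2.79, 2.79, 3.14, 3.14, 3.14].

## Interface

Orientations are given as a unit quaternion [w, x, y, z].
In Python, from workcell import manip, vision gives the robot as it stands.
- The arm moves only by the tool send_rows, never from a script. Its argument "deltas" is a list of rows, each a list of 6 numbers: the shift along the tool's x, y, z in cm, then the turn, a rotation vector about the tool's x, y, z in degrees. In form: [[tx, ty, tz, wx, wy, wz], ...]. A call has 1 to 10 rows; each row shifts and turns the commanded pose from where the row before left it, along the tool's axes as they then stand; what a row does not reach is not made up. A row lasts 1/10 s, in which the tool goes at most 50 mm and 8.59 degrees, less where a joint would pass 70% of its speed; a pose out of reach is approached as far as the arm can. A call is refused whole if a number of a shift passes 5 or a number of a turn 8.59, either way. A call with a gripper value outside its range is refused whole. "grip" is the opening, from 0 (shut) to 1 (fully open), set as the call begins (left out, the last holds). The fingers move at their own pace and stop on an object; "grip_force" is the grip in N (left out, the last holds). Time passes only in rows, so rows that do not move let the fingers close. It gives the time, the measured TCP pose, the force and the opening at its end, in the units of the state.
- manip.sense(): the state, without advancing time (a new reading comes with each control period).
- vision.read_camera(name): name is "scene" or "top"; returns a dict with "frame" (384x512x3 uint8, red, green, blue), "range_z" (384x512 float32, m along the optical axis (not along the pixel's ray), 0 where there is no reading), "camera_matrix" (3x3 intrinsics, pixels), "position" and "attitude" of the camera in the world. Camera axes: x right, y down, z forward; pixel columns grow to the right and rows downward; lengths in m; the calibration is good to about 2 mm. A picture is of the moment at which its call begins.
- manip.sign_off(): hands the job in, once; it reports no verdict.
The state is a dict: "clock": time; "joint_pos": joint angles; "qvel": joint speeds; "joint_efforts": joint torques, N m; "eef_pos": TCP position; "eef_rot": TCP orientation; "ft_force": force on the tool from outside, world axes, zero at the start; "moment": the same for the moment, N m; "width": opening from 0.0 (shut) to 1.0 (fully open).
Only numpy, scipy, OpenCV 4.12 (cv2) and the standard library are available. Lean on these libraries where they do the work, as an engineer would, in place of code of your own. Each camera call takes 0.05 s, during which the arm holds its last target.

## Task

Three rivet boxes look alike, but only one is still full: lift the brass-bar end of one box after another a little way until you can feel which is the heavy one, setting them back down. Then slide the full box, square to the mat and without picking it up, until it stands wholly on the black strip mat at the back. Leave the two light boxes where they stand and do not disturb the things around them.

Things in the scene. Friction and masses are not known exactly. Their poses are not given: they have to be found in the camera images.
- mat: thin black rubber strip mat lying fixed on the desk behind the three boxes, 120 mm deep (its x, away from the robot) by 360 mm long (its y), 1.5 mm thick; origin at its centre, on the desk. Boxes slide up over its edge with a push of a few newtons more
- box_a: small lidded plywood box, one of three alike: 100 mm (its x) by 64 mm (its y), lid top 46 mm high, a brass bar over one end of the lid. Stands on four round rubber feet at x = -38 and 38 mm, y = -22 and 22 mm. Its +x (bar end) points away from the robot to within 6 degrees. Origin under its middle, at the bottom of its feet; z up
- box_a_centre (a point): centre of box a, 26 mm above its origin; axes as the box's. The full box weighs 0.75 to 0.95 kg in all, each of the other two about 0.24 kg, load in the middle: lifting the bar end takes 4 to 5 N if full, else about 1.3 N
- box_a_bar (a point): middle of the brass bar of box a: 32 mm along +x from the box's centre and 74 mm above the box's origin. Round bar, 9 mm thick, that turns freely between its posts, along the box's y, 31 mm free between its posts, 23 mm clear of the lid. When this end is lifted, the box pivots on its two feet at x = -38 mm, 70 mm behind the bar
- box_b: small lidded plywood box, one of three alike: 100 mm (its x) by 64 mm (its y), lid top 46 mm high, a brass bar over one end of the lid. Stands on four round rubber feet at x = -38 and 38 mm, y = -22 and 22 mm. Its +x (bar end) points away from the robot to within 6 degrees. Origin under its middle, at the bottom of its feet; z up
- box_b_centre (a point): centre of box b, 26 mm above its origin; axes as the box's. The full box weighs 0.75 to 0.95 kg in all, each of the other two about 0.24 kg, load in the middle: lifting the bar end takes 4 to 5 N if full, else about 1.3 N
- box_b_bar (a point): middle of the brass bar of box b: 32 mm along +x from the box's centre and 74 mm above the box's origin. Round bar, 9 mm thick, that turns freely between its posts, along the box's y, 31 mm free between its posts, 23 mm clear of the lid. When this end is lifted, the box pivots on its two feet at x = -38 mm, 70 mm behind the bar
- box_c: small lidded plywood box, one of three alike: 100 mm (its x) by 64 mm (its y), lid top 46 mm high, a brass bar over one end of the lid. Stands on four round rubber feet at x = -38 and 38 mm, y = -22 and 22 mm. Its +x (bar end) points away from the robot to within 6 degrees. Origin under its middle, at the bottom of its feet; z up
- box_c_centre (a point): centre of box c, 26 mm above its origin; axes as the box's. The full box weighs 0.75 to 0.95 kg in all, each of the other two about 0.24 kg, load in the middle: lifting the bar end takes 4 to 5 N if full, else about 1.3 N
- box_c_bar (a point): middle of the brass bar of box c: 32 mm along +x from the box's centre and 74 mm above the box's origin. Round bar, 9 mm thick, that turns freely between its posts, along the box's y, 31 mm free between its posts, 23 mm clear of the lid. When this end is lifted, the box pivots on its two feet at x = -38 mm, 70 mm behind the bar
- glue_pot: bystander: round glue jar with a blue lid, 47 mm across, 70 mm high, on the green cutting mat to the right of the boxes; origin under its centre
- spool_red: bystander: spool of red thread, 35 mm across, 44 mm high, to the left of the boxes; origin under its centre
- pliers: bystander: pliers with red handles lying on the desk, 148x41x11 mm; origin under the middle
- skiver: bystander: skiving knife with a dark wooden handle lying on the desk, 126x22x22 mm; origin under the middle
Not all that is in view belongs to the job. What is shaped like the box_b but turquoise is not meant.

How it is judged:
By the outcome, as a careful person would: the job done as asked, in the order asked, and still so for the second after the job is handed in, with the robot touching nothing.
It also fails if it takes over 58 s, if anything falls off the work surface, if the arm or the gripper's body presses on something with over 40 N, if the wrist force passes 120 N, or if a joint passes its speed limit or range.

## Working session

There is one attempt and no reset: what is moved stays moved. The work goes in short steps, Python scripts to look and compute and a tool call to move; the robot and the scene stay as the last step left them, time stands still between calls to the robot, and variables do not carry over. Pictures are saved under pics/ and viewed, and the job is handed in when it is done.

Besides the shell and the picture viewer there is one more tool, called after "Call:" as name([rows], argument=value, ...), one row to a line, values as JSON. send_rows: Moves the arm, as the interface text tells. Its arguments: {"type":"object","properties":{"deltas":{"type":"array","items":{"type":"array","items":{"type":"number"}}},"grip":{"type":"number"},"grip_force":{"type":"number"}},"required":["deltas"]}

```bash
ls; mkdir -p pics
python3 - <<'E'
from workcell import manip, vision
import cv2
print(manip.sense())
for n in("scene","top"):
    r=vision.read_camera(n); cv2.imwrite(f"pics/{n}0.png",r["frame"][:,:,::-1])
    print(n,r["camera_matrix"],r["position"],r["attitude"])
    import pickle; pickle.dump(r,open(f"{n}0.pkl","wb"))
E
```

```text
pics
{'clock': 0.0, 'joint_pos': array([-1.30757706,  0.33286764, -0.064723  ,  1.46096368,  0.02160204,
        1.34990219, -0.08847124]), 'qvel': array([-0.00062577, -0.00194006, -0.00172883,  0.00144037,  0.00075175,
        0.00158763, -0.00090986]), 'joint_efforts': array([-1.46433022e-04, -6.23249245e+01,  2.45915941e-02, -3.89904821e+01,
       -6.13471982e-02,  3.94976512e-02,  1.12736277e-04]), 'eef_pos': array([0.1761591 , 0.59951822, 0.40394578]), 'eef_rot': array([-0.69939346,  0.70041023, -0.10073413,  0.10063264]), 'ft_force': array([-1.14468206,  0.03397314,  0.24820943]), 'moment': array([-0.01779866,  0.04149207,  0.05669452]), 'width': 1.0016037184579558}
scene [[383.7905532    0.         251.43586446]
 [  0.         383.7905532  190.17874525]
 [  0.           0.           1.        ]] [ 0.20110978 -0.70840302  0.96186779] [-0.33025663  0.90391569 -0.25682598  0.08892356]
top [[375.10434368   0.         258.72315137]
 [  0.         375.10434368 191.7055027 ]
 [  0.           0.           1.        ]] [ 0.41833905 -0.07422052  0.97115148] [-0.05340955  0.7067151  -0.70141348  0.07563278]
```

View pics/scene0.png

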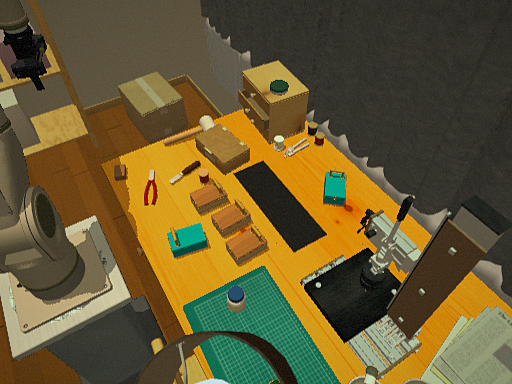

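View pics/top0.png

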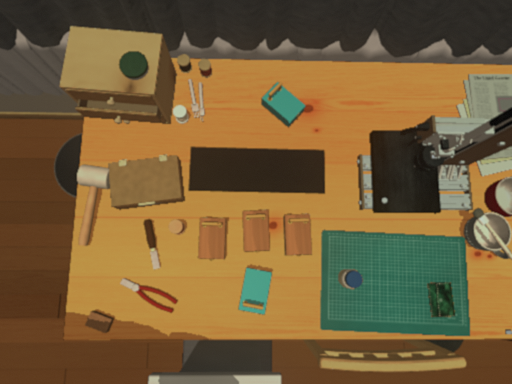

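The scene view and the top view both show the three wooden boxes, at top pixels (212,238), (256,231) and (298,235). The mat spans (190–325, 148–193). The turquoise decoys are at (255,290) and (284,104). Next I'll measure.

```bash
cat > h.py <<'E'
import numpy as np,pickle,cv2
from scipy.spatial.transform import Rotation as R
def rot(r):
    q=np.array(r["attitude"]); return R.from_quat([q[1],q[2],q[3],q[0]]).as_matrix()
def cloud(r):
    K=r["camera_matrix"];z=r["range_z"];v,u=np.mgrid[:384,:512]
    p=np.stack([(u-K[0,2])/K[0,0]*z,(v-K[1,2])/K[1,1]*z,z],-1)
    return p@rot(r).T+r["position"]
def ray(r,px,h):
    K=r["camera_matrix"];px=np.atleast_2d(px).astype(float)
    d=np.c_[(px-[K[0,2],K[1,2]])/[K[0,0],K[1,1]],np.ones(len(px))]@rot(r).T
    return r["position"]+d*((h-r["position"][2])/d[:,2])[:,None]
E
python3 - <<'E'
from h import *
r=pickle.load(open("top0.pkl","rb")); P=cloud(r)
hsv=cv2.cvtColor(r["frame"],cv2.COLOR_RGB2HSV)
for nm,px in dict(desk=(230,200),mat=(255,170),box1=(212,240),box2=(256,235),box3=(298,240),brown=(145,180),cab=(110,60),pot=(352,280),spool=(177,226)).items(): print(nm,px,P[px[1],px[0]].round(4),hsv[px[1],px[0]])
# mat
m=((hsv[...,2]<60)&(np.abs(P[...,2])<.02)).astype(np.uint8); m[:,340:]=0;m[:,:150]=0
n,l,s,c=cv2.connectedComponentsWithStats(m);k=1+s[1:,4].argmax()
cs,_=cv2.findContours((l==k).astype(np.uint8),0,2);q=ray(r,cs[0][:,0],0.0015)[:,:2]
rc=cv2.minAreaRect((q*1000).astype(np.float32));print("mat",rc)
# lids by height
for u0,u1 in((190,234),(234,279),(279,320)):
  sub=np.zeros((384,512),bool);sub[195:268,u0:u1]=1
  m=(sub&(np.abs(P[...,2]-.046)<.008)).astype(np.uint8)
  cs,_=cv2.findContours(m,0,2);cc=max(cs,key=cv2.contourArea)
  rc=cv2.minAreaRect((P[m>0][:,:2]*1000).astype(np.float32));print("lid",rc,np.median(P[m>0][:,2]))
  b=sub&(P[...,2]>.060); print(" high",b.sum(),P[b].mean(0).round(4) if b.any() else 0, P[b][:,2].max() if b.any() else 0,P[b].min(0),P[b].max(0))
t=r["frame"][140:320,120:380];cv2.imwrite("pics/crop.png",cv2.resize(t,None,fx=3,fy=3,interpolation=cv2.INTER_CUBIC)[:,:,::-1])
s=pickle.load(open("scene0.pkl","rb"))["frame"][160:280,160:300];cv2.imwrite("pics/crops.png",cv2.resize(s,None,fx=5,fy=5,interpolation=cv2.INTER_CUBIC)[:,:,::-1])
E
```

```text
desk (230, 200) [ 0.5756 -0.0292 -0.0032] [ 18 166 187]
mat (255, 170) [ 0.6571 -0.0943 -0.0019] [ 15 117  48]
box1 (212, 240) [0.4685 0.0107 0.0447] [ 13 161 157]
box2 (256, 235) [ 0.4815 -0.0969  0.0432] [ 13 159 157]
box3 (298, 240) [ 0.4696 -0.2     0.048 ] [ 13 162 156]
brown (145, 180) [0.6134 0.1778 0.0591] [ 18 140 137]
cab (110, 60) [0.863  0.2384 0.1823] [ 21 123 166]
pot (352, 280) [ 0.3755 -0.3227  0.0731] [104 110  93]
spool (177, 226) [0.5021 0.0973 0.0439] [ 16 136 189]
mat ((657.2968139648438, -100.15498352050781), (352.96209716796875, 113.90752410888672), 89.3931884765625)
lid ((475.03656005859375, 12.149812698364258), (63.94136428833008, 100.8921890258789), 89.2032470703125) 0.04571397174765779
 high 100 [ 0.4839 -0.0104  0.3005] 0.971151477612057 [ 0.41833905 -0.07422052  0.0614658 ] [0.50963941 0.0325727  0.97115148]
lid ((474.8529357910156, -96.37124633789062), (139.2144317626953, 63.838958740234375), 2.8541033267974854) 0.04577679782461552
 high 96 [ 0.4999 -0.0895  0.2914] 0.971151477612057 [ 0.41833905 -0.11510065  0.07133002] [ 0.52984896 -0.07184146  0.97115148]
lid ((485.78076171875, -199.76882934570312), (101.01165771484375, 64.83634185791016), 1.8307002782821655) 0.04577803744252451
 high 96 [ 0.4994 -0.1762  0.2354] 0.971151477612057 [ 0.41833905 -0.22153513  0.06264494] [ 0.52085497 -0.07422052  0.97115148]
```

View pics/crop.png

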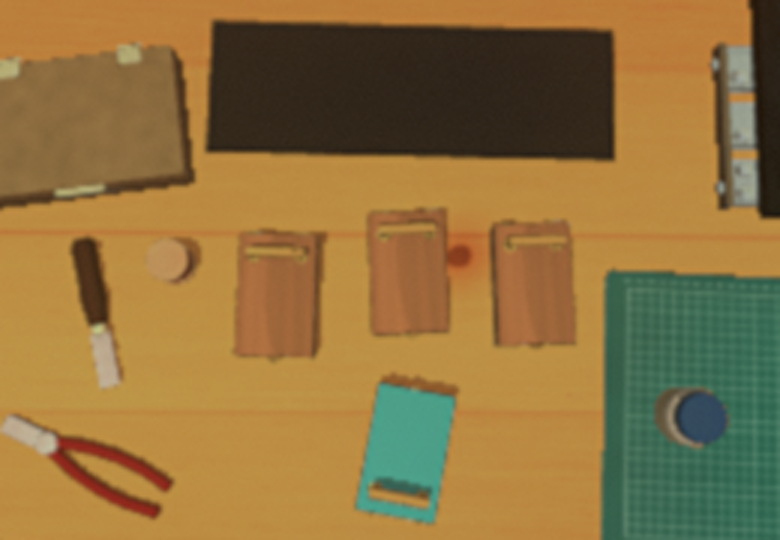

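View pics/crops.png

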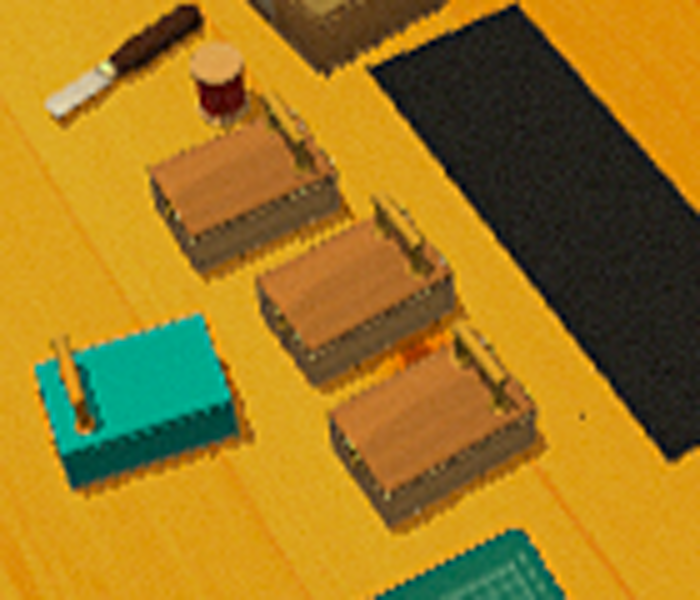

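The crops show each box with its bar at the far end: top crop about (277,251), (407,230) and (537,241). The first lid and third lid fit 100×64 mm. The middle fit picked up the turquoise decoy. I'll refine the lids and bars using colour and the bar plane.

```bash
cat >> h.py <<'E'
def boxes(r,wins):
  P=cloud(r);hsv=cv2.cvtColor(r["frame"],cv2.COLOR_RGB2HSV);out=[]
  for u0,u1,v0,v1 in wins:
    sub=np.zeros((384,512),bool);sub[v0:v1,u0:u1]=1
    m=sub&(P[...,2]>.030)&(P[...,2]<.2)&(hsv[...,0]<40)
    lid=m&(np.abs(P[...,2]-.046)<.009)
    rc=cv2.minAreaRect((P[lid][:,:2]*1000).astype(np.float32))
    a=np.array(cv2.boxPoints(rc));e=[a[1]-a[0],a[2]-a[1]];e=max(e,key=np.linalg.norm)
    yaw=np.degrees(np.arctan2(e[1],e[0]));yaw=(yaw+90)%180-90
    b=sub&(P[...,2]>.062)&(P[...,2]<.1)
    vv,uu=np.nonzero(b);ctr=np.array(rc[0])/1000
    t=np.radians(yaw);pred=ctr+.032*np.array([np.cos(t),np.sin(t)])
    pl=ray(r,np.c_[uu,vv],.077) if len(uu) else np.zeros((1,3))
    y0=(pl[:,1].max()+pl[:,1].min())/2
    by=np.polyfit(pl[:,1],pl[:,0],1)
    print("lid",np.round(rc[0],1),np.round(rc[1],1),"yaw %.1f"%yaw,"pred bar",(pred*1000).round(1),"bar(mean,mid y)",(pl.mean(0)*1000).round(1)[:2],round(y0*1e3,1),"ext",((pl.max(0)-pl.min(0))*1000).round(),"baryaw %.1f"%np.degrees(-np.arctan(by[0])),len(uu), "z %.4f"%np.median(P[b][:,2]))
E
python3 - <<'E'
from h import *
W=[(190,234,200,265),(236,279,200,262),(280,318,200,262)]
for n in range(1): boxes(pickle.load(open("top0.pkl","rb")),W)
s=pickle.load(open("scene0.pkl","rb"));P=cloud(s);hsv=cv2.cvtColor(s["frame"],cv2.COLOR_RGB2HSV)
# scene view clustering by world xy
for c in((.475,.012),(.493,-.097),(.486,-.2)):
  b=(abs(P[...,0]-c[0]-.025)<.035)&(abs(P[...,1]-c[1])<.04)&(P[...,2]>.062)&(P[...,2]<.1)
  lid=(abs(P[...,0]-c[0])<.062)&(abs(P[...,1]-c[1])<.045)&(abs(P[...,2]-.046)<.007)
  rc=cv2.minAreaRect((P[lid][:,:2]*1000).astype(np.float32))
  vv,uu=np.nonzero(b);pl=ray(s,np.c_[uu,vv],.076)
  print("scene",rc,"bar",P[b].mean(0).round(4),pl.mean(0).round(4),len(uu),np.median(P[lid][:,2]))
E
```

```text
lid [474.1  12.2] [ 63.9 102.7] yaw -0.8 pred bar [506.1  11.7] bar(mean,mid y) [505.8  10.6] 11.1 ext [ 7. 43.  0.] baryaw -0.3 74 z 0.0774
lid [493.5 -95.4] [101.8  63.8] yaw 2.9 pred bar [525.5 -93.8] bar(mean,mid y) [525.6 -94.3] -93.4 ext [ 8. 43.  0.] baryaw 1.1 73 z 0.0773
lid [ 484.8 -199.5] [102.6  65. ] yaw 2.4 pred bar [ 516.7 -198.2] bar(mean,mid y) [ 516.9 -198.2] -198.0 ext [ 8. 46.  0.] baryaw 0.8 79 z 0.0771
scene ((474.63916015625, 10.160892486572266), (66.4093246459961, 100.95144653320312), 88.69031524658203) bar [0.5058 0.0082 0.0749] [0.5055 0.0074 0.076 ] 42 0.04504272314953195
scene ((494.0746154785156, -97.19844055175781), (102.61869812011719, 65.55403137207031), 1.5748213529586792) bar [ 0.5252 -0.0968  0.0747] [ 0.5248 -0.0976  0.076 ] 51 0.04504219460009706
scene ((484.76593017578125, -201.06808471679688), (102.55149841308594, 66.02665710449219), 1.1554031372070312) bar [ 0.5164 -0.2014  0.0757] [ 0.5163 -0.2016  0.076 ] 55 0.04515296092424015
```

```bash
cat >> h.py <<'E'
def st():
    from workcell import manip
    s=manip.sense();q=s["eef_rot"];M=R.from_quat([q[1],q[2],q[3],q[0]]).as_matrix()
    return s,M
def plan(target,yawdeg,jaw='x'):
    """target TCP pos; tool y down, tool z along world axis (x or y), turned by yaw"""
    s,M=st();t=np.radians(yawdeg)
    z=np.array([np.cos(t),np.sin(t),0]) if jaw=='x' else np.array([-np.sin(t),np.cos(t),0])
    y=np.array([0,0,-1.]);best=None
    for sg in(1,-1):
        T=np.c_[np.cross(y,sg*z),y,sg*z];w=np.degrees(R.from_matrix(M.T@T).as_rotvec())
        if best is None or np.linalg.norm(w)<np.linalg.norm(best):best=w
    print("pos",s["eef_pos"].round(4),"shift tool cm",(M.T@(np.array(target)-s["eef_pos"])*100).round(2),"rotvec deg",best.round(2))
    print("M",M.round(3).tolist(),"F",s["ft_force"].round(2),"w",round(s["width"],3),"t",s["clock"])
E
python3 -c "
from h import *
plan([.506,.011,.33],-0.5)"
```

```text
pos [0.1761 0.5995 0.404 ] shift tool cm [ 48.24   7.47 -47.16] rotvec deg [6.000e-02 7.413e+01 5.000e-02]
M [[0.959, -0.0, 0.282], [-0.282, -0.001, 0.959], [0.0, -1.0, -0.001]] F [-0.54 -0.04 -1.11] w 1.0 t 0.1
```

Call:
send_rows([
  [2.5, 0, -0.5, 0, 2.5, 0],
  [4.5, 0.5, -0.9, 0, 4.4, 0],
  [4.5, 0.5, -0.9, 0, 4.4, 0],
  [4.5, 0.5, -0.9, 0, 4.4, 0],
  [4.5, 0.5, -0.9, 0, 4.4, 0],
  [4.4, 0.5, -0.9, 0, 4.4, 0],
  [4.4, 0.5, -0.9, 0, 4.4, 0],
  [4.4, 0.5, -0.9, 0, 4.4, 0],
  [4.4, 0.5, -0.9, 0, 4.4, 0],
  [4.4, 0.5, -0.9, 0, 4.4, 0],
], grip=0.45)

```text
clock: 1.1
eef_pos: [0.4684, 0.289, 0.3594]
eef_rot: [-0.616, 0.616, -0.347, 0.347]
ft_force: [1.4, -0.6, 0.2]
width: 0.452
```

```bash
python3 -c "
from h import *
plan([.506,.011,.33],-0.5)"
```

```text
pos [0.4684 0.289  0.3594] shift tool cm [ 25.71   2.94 -11.21] rotvec deg [0.000e+00 3.175e+01 1.000e-02]
M [[0.519, -0.0, 0.855], [-0.855, -0.0, 0.519], [0.0, -1.0, -0.0]] F [ 1.37 -0.61  0.16] w 0.452 t 1.1
```

Call:
send_rows([
  [3.9, 0.4, -0.7, 0, 4.0, 0],
  [3.9, 0.4, -0.7, 0, 4.0, 0],
  [3.9, 0.4, -0.7, 0, 4.0, 0],
  [3.9, 0.4, -0.7, 0, 4.0, 0],
  [3.5, 0.4, -0.6, 0, 4.0, 0],
  [3.5, 0.4, -0.6, 0, 4.0, 0],
  [2.5, 0.3, -0.4, 0, 4.0, 0],
  [1.5, 0.2, -0.2, 0, 3.7, 0],
  [0, 0, 0, 0, 0, 0],
])

```text
clock: 2.0
eef_pos: [0.5118, 0.0254, 0.3305]
eef_rot: [0.498, -0.498, 0.502, -0.502]
ft_force: [0.3, 0.1, 1.1]
width: 0.449
```

```bash
python3 -c "
from h import *
plan([.506,.010,.240],-0.5)"
```

```text
pos [0.5118 0.0254 0.3305] shift tool cm [ 1.55  9.05 -0.56] rotvec deg [ 0.03 -0.01  0.02]
M [[-0.009, -0.001, 1.0], [-1.0, -0.0, -0.009], [0.0, -1.0, -0.001]] F [0.26 0.13 1.14] w 0.449 t 2.0
```

Call:
send_rows([
  [1.55, 0, -0.55, 0, 0, 0],
  [0, 3, 0, 0, 0, 0],
  [0, 3, 0, 0, 0, 0],
  [0, 2, 0, 0, 0, 0],
  [0, 1, 0, 0, 0, 0],
  [0, 0, 0, 0, 0, 0],
])

```text
clock: 2.6
eef_pos: [0.5061, 0.0126, 0.2399]
eef_rot: [0.499, -0.5, 0.501, -0.5]
ft_force: [-0.1, -0.1, 1.2]
width: 0.45
```

```bash
python3 -c "
from h import *
plan([.506,.010,.239],-0.5)
from workcell import vision
r=vision.read_camera('scene');cv2.imwrite('pics/g1.png',cv2.resize(r['frame'][130:290,120:330],None,fx=3.5,fy=3.5,interpolation=2)[:,:,::-1])"
```

```text
pos [0.5061 0.0126 0.2399] shift tool cm [ 0.26  0.09 -0.01] rotvec deg [0.12 0.42 0.03]
M [[-0.001, -0.002, 1.0], [-1.0, -0.0, -0.001], [0.0, -1.0, -0.002]] F [-0.06 -0.07  1.16] w 0.45 t 2.6
```

View pics/g1.png

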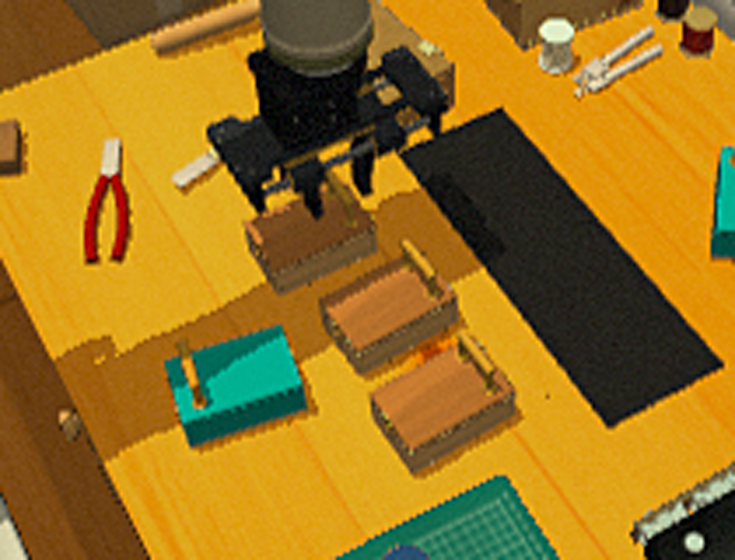

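Call:
send_rows([
  [0.25, 0.1, 0, 0, 0, 0],
  [0, 0, 0, 0, 0, 0],
  [0, 0, 0, 0, 0, 0],
  [0, 0, 0, 0, 0, 0],
  [0, 0, 0, 0, 0, 0],
], grip=0, grip_force=12)

```text
clock: 3.15
eef_pos: [0.5066, 0.0099, 0.24]
eef_rot: [-0.499, 0.499, -0.501, 0.501]
ft_force: [0.5, 0.8, -0.4]
width: 0.096
```

Call:
send_rows([
  [0, 0, 0, 0, 0, 0],
])

```text
clock: 3.25
eef_pos: [0.5067, 0.01, 0.2399]
eef_rot: [-0.499, 0.499, -0.501, 0.501]
ft_force: [0.3, -0.0, 0.9]
width: 0.097
```

Call:
send_rows([
  [0, 0, 0, 0, 0, 0],
])

```text
clock: 3.35
eef_pos: [0.5067, 0.01, 0.2399]
eef_rot: [-0.499, 0.499, -0.501, 0.501]
ft_force: [1.0, -0.3, 0.5]
width: 0.094
```

Call:
send_rows([
  [0, -0.2, 0, 0, 0, 0],
  [0, -0.2, 0, 0, 0, 0],
  [0, -0.2, 0, 0, 0, 0],
  [0, -0.2, 0, 0, 0, 0],
  [0, 0, 0, 0, 0, 0],
  [0, 0, 0, 0, 0, 0],
])

```text
clock: 3.95
eef_pos: [0.5067, 0.0099, 0.2479]
eef_rot: [-0.499, 0.499, -0.501, 0.501]
ft_force: [1.1, -0.4, -0.1]
width: 0.098
```

Call:
send_rows([
  [0, 0, 0, 0, 0, 0],
])

```text
clock: 4.05
eef_pos: [0.5068, 0.0098, 0.2479]
eef_rot: [-0.499, 0.499, -0.501, 0.501]
ft_force: [1.0, -1.1, -0.7]
width: 0.1
```

Call:
send_rows([
  [0, 0, 0, 0, 0, 0],
])

```text
clock: 4.15
eef_pos: [0.5067, 0.0099, 0.2478]
eef_rot: [-0.499, 0.499, -0.501, 0.501]
ft_force: [1.8, 0.2, 0.7]
width: 0.096
```

Call:
send_rows([
  [0, 0, 0, 0, 0, 0],
])

```text
clock: 4.25
eef_pos: [0.5067, 0.0099, 0.2478]
eef_rot: [-0.499, 0.499, -0.501, 0.501]
ft_force: [2.1, 0.0, 0.4]
width: 0.098
```

```bash
python3 -c "
from h import *
from workcell import vision,manip
s=manip.sense();print(s['joint_efforts'].round(2),s['moment'])
r=vision.read_camera('scene');cv2.imwrite('pics/g2.png',cv2.resize(r['frame'][150:260,160:280],None,fx=5,fy=5,interpolation=2)[:,:,::-1])
print([manip.sense()['ft_force'].round(2) for _ in range(3)])"
```

```text
[ -0.07 -43.37   4.58 -31.87  -0.08   0.41  -0.  ] [-0.12072141 -0.1824558   0.02982331]
[array([ 2.08, -0.07, -0.11]), array([ 2.08, -0.07, -0.11]), array([ 2.08, -0.07, -0.11])]
```

View pics/g2.png

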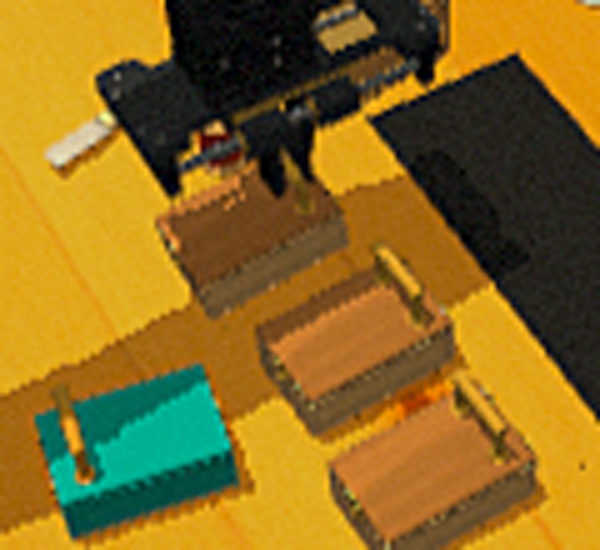

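Picture g2 shows box 1's bar end tilted up, near (300,190). Fz dropped only about 0.5–1 N, so this box is light. I'll set it down.

Call:
send_rows([
  [0, 0.2, 0, 0, 0, 0],
  [0, 0.2, 0, 0, 0, 0],
  [0, 0.2, 0, 0, 0, 0],
  [0, 0.2, 0, 0, 0, 0],
  [0, 0, 0, 0, 0, 0],
  [0, 0, 0, 0, 0, 0],
])

```text
clock: 4.9
eef_pos: [0.5066, 0.0098, 0.2398]
eef_rot: [0.499, -0.499, 0.501, -0.501]
ft_force: [0.4, -0.2, 3.9]
width: 0.097
```

Call:
send_rows([
  [0, 0, 0, 0, 0, 0],
  [0, 0, 0, 0, 0, 0],
  [0, 0, 0, 0, 0, 0],
  [0, 0, 0, 0, 0, 0],
], grip=0.45)

```text
clock: 5.3
eef_pos: [0.5064, 0.0099, 0.2395]
eef_rot: [0.499, -0.499, 0.501, -0.501]
ft_force: [1.1, -0.3, -0.1]
width: 0.373
```

Call:
send_rows([
  [0, -2, 0, 0, 0, 0],
  [0, -4, 0, 0, 0, 0],
  [2, -1, 0.5, 0, 0, 0],
  [4.3, 0, 0.7, 0, 0, 0],
  [3, 0, 0.5, 0, 0, 0],
  [1, 0, 0, 0, 0, 0],
  [0, 0, 0, 0, 0, 0],
])

```text
clock: 6.0
eef_pos: [0.523, -0.0946, 0.3095]
eef_rot: [0.498, -0.499, 0.501, -0.501]
ft_force: [0.7, -0.1, 0.2]
width: 0.453
```

Run:
```python
from h import *
plan([.5255,-.0955,.239],1.5)
from workcell import vision
r=vision.read_camera('top')
boxes(r,[(190,234,200,265),(236,279,200,262),(280,318,200,262)])
cv2.imwrite('pics/t2.png',cv2.resize(r['frame'][140:320,120:380],None,fx=3,fy=3)[:,:,::-1])
r=vision.read_camera('scene');P=cloud(r)
c=(.475,.012);lid=(abs(P[...,0]-c[0])<.065)&(abs(P[...,1]-c[1])<.045)&(abs(P[...,2]-.046)<.007)
print(cv2.minAreaRect((P[lid][:,:2]*1000).astype(np.float32)))
```

```text
pos [ 0.523  -0.0946  0.3095] shift tool cm [0.09 7.05 0.26] rotvec deg [ 0.03 -1.83  0.02]
M [[-0.006, -0.0, 1.0], [-1.0, -0.0, -0.006], [0.0, -1.0, -0.0]] F [ 0.71 -0.13  0.17] w 0.453 t 6.0
lid [474.7  31.4] [ 29.1 100.8] yaw -3.5 pred bar [506.7  29.5] bar(mean,mid y) [505.7  22.1] 21.8 ext [ 7. 21.  0.] baryaw 1.5 39 z 0.0776
 ** On entry to DLASCL parameter number  4 had an illegal value
  lhs /= scale
Traceback (most recent call last):
  File "h.py", line 27, in boxes
    by=np.polyfit(pl[:,1],pl[:,0],1)
numpy.linalg.LinAlgError: SVD did not converge in Linear Least Squares
```

Box 1's bar is still at x = 505.7 mm, unchanged. On to box 2, this time lifting along the pivot arc.

Call:
send_rows([
  [0.1, 0, 0.25, 0, -1.8, 0],
  [0, 3, 0, 0, 0, 0],
  [0, 2.5, 0, 0, 0, 0],
  [0, 1.5, 0, 0, 0, 0],
  [0, 0, 0, 0, 0, 0],
  [0, 0, 0, 0, 0, 0],
])

```text
clock: 6.65
eef_pos: [0.5261, -0.0936, 0.2403]
eef_rot: [0.507, -0.507, 0.493, -0.493]
ft_force: [0.6, 0.6, 1.0]
width: 0.45
```

Call:
send_rows([
  [0, 0, 0, 0, 0, 0],
  [0, 0, 0, 0, 0, 0],
  [0, 0, 0, 0, 0, 0],
  [0, 0, 0, 0, 0, 0],
  [0, 0, 0, 0, 0, 0],
], grip=0, grip_force=12)

```text
clock: 7.15
eef_pos: [0.5258, -0.0942, 0.2399]
eef_rot: [0.507, -0.507, 0.493, -0.493]
ft_force: [-0.5, -1.1, -0.6]
width: 0.095
```

Call:
send_rows([
  [0, 0, 0, 0, 0, 0],
])

```text
clock: 7.25
eef_pos: [0.5258, -0.0943, 0.2398]
eef_rot: [0.507, -0.507, 0.493, -0.493]
ft_force: [1.0, 0.1, -0.7]
width: 0.103
```

Call:
send_rows([
  [0, -0.2, -0.2, 0, 0, 0],
  [0, -0.2, -0.2, 0, 0, 0],
  [0, -0.2, -0.2, 0, 0, 0],
  [0, 0, 0, 0, 0, 0],
  [0, 0, 0, 0, 0, 0],
  [0, 0, 0, 0, 0, 0],
])

```text
clock: 7.85
eef_pos: [0.5197, -0.0943, 0.2456]
eef_rot: [-0.507, 0.507, -0.493, 0.493]
ft_force: [0.2, 0.0, -1.6]
width: 0.1
```

Call:
send_rows([
  [0, 0, 0, 0, 0, 0],
])

```text
clock: 7.95
eef_pos: [0.5197, -0.0943, 0.2456]
eef_rot: [-0.507, 0.507, -0.493, 0.493]
ft_force: [-1.1, -0.1, -2.6]
width: 0.097
```

Call:
send_rows([
  [0, 0, 0, 0, 0, 0],
])

```text
clock: 8.05
eef_pos: [0.5198, -0.0944, 0.2456]
eef_rot: [-0.507, 0.507, -0.493, 0.493]
ft_force: [0.3, -0.2, -2.4]
width: 0.094
```

Call:
send_rows([
  [0, 0, 0, 0, 0, 0],
])

```text
clock: 8.15
eef_pos: [0.5198, -0.0943, 0.2456]
eef_rot: [-0.507, 0.507, -0.493, 0.493]
ft_force: [0.2, -0.3, -2.7]
width: 0.101
```

Call:
send_rows([
  [0, 0, 0, 0, 0, 0],
])

```text
clock: 8.25
eef_pos: [0.5198, -0.0944, 0.2457]
eef_rot: [-0.507, 0.507, -0.493, 0.493]
ft_force: [-1.3, -0.2, -1.6]
width: 0.099
```

Call:
send_rows([
  [0, 0, 0, 0, 0, 0],
])

```text
clock: 8.35
eef_pos: [0.5197, -0.0944, 0.2457]
eef_rot: [0.507, -0.507, 0.493, -0.493]
ft_force: [-0.7, -0.2, -2.0]
width: 0.095
```

Call:
send_rows([
  [0, 0.2, 0.2, 0, 0, 0],
  [0, 0.2, 0.2, 0, 0, 0],
  [0, 0.2, 0.2, 0, 0, 0],
  [0, 0, 0, 0, 0, 0],
  [0, 0, 0, 0, 0, 0],
])

```text
clock: 8.85
eef_pos: [0.526, -0.0942, 0.2399]
eef_rot: [0.507, -0.507, 0.493, -0.493]
ft_force: [0.9, -0.8, 0.2]
width: 0.096
```

Call:
send_rows([
  [0, 0, 0, 0, 0, 0],
  [0, 0, 0, 0, 0, 0],
  [0, 0, 0, 0, 0, 0],
  [0, 0, 0, 0, 0, 0],
], grip=0.45)

```text
clock: 9.25
eef_pos: [0.5256, -0.0942, 0.2397]
eef_rot: [-0.507, 0.507, -0.493, 0.493]
ft_force: [0.0, 0.2, 0.2]
width: 0.376
```

Call:
send_rows([
  [0, -2, 0, 0, 0, 0],
  [0, -4, 0, 0, 0, 0],
  [0, -1, 0, 0, 0, 0],
])

```text
clock: 9.55
eef_pos: [0.5266, -0.0947, 0.3132]
eef_rot: [0.508, -0.506, 0.492, -0.494]
ft_force: [0.5, 0.5, 0.0]
width: 0.447
```

Call:
send_rows([
  [2, 0, -0.1, 0, 0, 0],
  [4, 0, -0.2, 0, 0, 0],
  [3, 0, -0.2, 0, 0, 0],
  [1.3, 0, -0.1, 0, 0, 0],
  [0, 0, 0, 0, 0, 0],
])

```text
clock: 10.05
eef_pos: [0.5221, -0.199, 0.3095]
eef_rot: [-0.506, 0.506, -0.494, 0.494]
ft_force: [-1.0, 0.2, 0.1]
width: 0.454
```

Run:
```python
from h import *
plan([.517,-.1995,.239],1.5)
```

```text
pos [ 0.5221 -0.199   0.3095] shift tool cm [ 0.04  7.05 -0.51] rotvec deg [ 0.03 -0.06  0.03]
M [[0.025, -0.0, 1.0], [-1.0, -0.0, 0.025], [0.0, -1.0, -0.0]] F [-0.98  0.21  0.07] w 0.454 t 10.05
```

Call:
send_rows([
  [0.05, 0, -0.5, 0, 0, 0],
  [0, 3, 0, 0, 0, 0],
  [0, 2.5, 0, 0, 0, 0],
  [0, 1.5, 0, 0, 0, 0],
  [0, 0, 0, 0, 0, 0],
  [0, 0, 0, 0, 0, 0],
])

```text
clock: 10.65
eef_pos: [0.518, -0.1975, 0.2403]
eef_rot: [0.507, -0.507, 0.493, -0.493]
ft_force: [0.6, -0.2, 1.8]
width: 0.449
```

Call:
send_rows([
  [0, 0, 0, 0, 0, 0],
  [0, 0, 0, 0, 0, 0],
  [0, 0, 0, 0, 0, 0],
  [0, 0, 0, 0, 0, 0],
  [0, 0, 0, 0, 0, 0],
], grip=0, grip_force=12)

```text
clock: 11.15
eef_pos: [0.5177, -0.198, 0.2399]
eef_rot: [0.507, -0.507, 0.493, -0.493]
ft_force: [0.0, -1.0, 2.2]
width: 0.096
```

Call:
send_rows([
  [0, 0, 0, 0, 0, 0],
])

```text
clock: 11.25
eef_pos: [0.5177, -0.198, 0.2398]
eef_rot: [0.507, -0.507, 0.493, -0.493]
ft_force: [-0.2, -0.1, 2.5]
width: 0.097
```

Call:
send_rows([
  [0, -0.2, -0.2, 0, 0, 0],
  [0, -0.2, -0.2, 0, 0, 0],
  [0, -0.2, -0.2, 0, 0, 0],
  [0, 0, 0, 0, 0, 0],
  [0, 0, 0, 0, 0, 0],
  [0, 0, 0, 0, 0, 0],
])

```text
clock: 11.85
eef_pos: [0.5115, -0.1981, 0.2455]
eef_rot: [-0.507, 0.507, -0.493, 0.493]
ft_force: [-1.2, 0.6, -4.6]
width: 0.092
```

Call:
send_rows([
  [0, 0, 0, 0, 0, 0],
])

```text
clock: 11.95
eef_pos: [0.5116, -0.1981, 0.2454]
eef_rot: [-0.507, 0.507, -0.493, 0.493]
ft_force: [-0.8, 0.1, -4.8]
width: 0.092
```

Call:
send_rows([
  [0, 0, 0, 0, 0, 0],
])

```text
clock: 12.05
eef_pos: [0.5116, -0.1981, 0.2455]
eef_rot: [-0.507, 0.507, -0.493, 0.493]
ft_force: [0.2, -0.3, -4.8]
width: 0.096
```

Call:
send_rows([
  [0, 0, 0, 0, 0, 0],
])

```text
clock: 12.15
eef_pos: [0.5115, -0.1981, 0.2455]
eef_rot: [-0.507, 0.507, -0.493, 0.493]
ft_force: [-0.7, -0.5, -5.7]
width: 0.097
```

Box 3 (the one nearest the green mat) pulls about −5 N when lifted, so it is the full one. I'll set it down, release it, and then push it low from behind with two spread fingertips.

Call:
send_rows([
  [0, 0.2, 0.2, 0, 0, 0],
  [0, 0.2, 0.2, 0, 0, 0],
  [0, 0.2, 0.2, 0, 0, 0],
  [0, 0, 0, 0, 0, 0],
  [0, 0, 0, 0, 0, 0],
])

```text
clock: 12.65
eef_pos: [0.5178, -0.1981, 0.2399]
eef_rot: [0.507, -0.507, 0.493, -0.493]
ft_force: [-1.8, -0.3, -0.3]
width: 0.096
```

Call:
send_rows([
  [0, 0, 0, 0, 0, 0],
  [0, 0, 0, 0, 0, 0],
  [0, 0, 0, 0, 0, 0],
  [0, 0, 0, 0, 0, 0],
], grip=0.45)

```text
clock: 13.05
eef_pos: [0.5178, -0.198, 0.2399]
eef_rot: [0.507, -0.507, 0.493, -0.493]
ft_force: [-0.8, -0.5, 0.8]
width: 0.379
```

Call:
send_rows([
  [0, -2, 0, 0, 0, 0],
  [0, -4, 0, 0, 0, 0],
  [0, -2, 0, 0, 0, 0],
  [0, 0, -3, 0, 0, 0],
  [0, 0, -4, 0, 0, 0],
  [0, 0, -3, 0, 0, 0],
  [0, 0, -1.5, 0, 0, 0],
  [0, 0, 0, 0, 0, 0],
], grip=0.3)

```text
clock: 13.85
eef_pos: [0.4012, -0.2016, 0.3199]
eef_rot: [0.507, -0.506, 0.493, -0.493]
ft_force: [1.5, 0.5, 0.8]
width: 0.299
```

Run:
```python
from h import *
plan([.400,-.199,.32],-0.6,'y')
from workcell import vision,manip
print(manip.sense()["joint_pos"].round(2))
r=vision.read_camera('top')
cv2.imwrite('pics/t3.png',cv2.resize(r['frame'][140:320,120:380],None,fx=3,fy=3)[:,:,::-1])
r=vision.read_camera('scene')
cv2.imwrite('pics/s3.png',cv2.resize(r['frame'][130:290,120:330],None,fx=3.5,fy=3.5)[:,:,::-1])
```

```text
pos [ 0.4012 -0.2016  0.3199] shift tool cm [-0.27 -0.01 -0.12] rotvec deg [-1.200e-01 -8.785e+01 -3.000e-02]
M [[0.027, 0.001, 1.0], [-1.0, 0.002, 0.027], [-0.002, -1.0, 0.001]] F [1.45 0.54 0.75] w 0.299 t 13.85
[-0.3  -0.02  0.67  2.04  0.01  1.11  0.39]
```

View pics/s3.png

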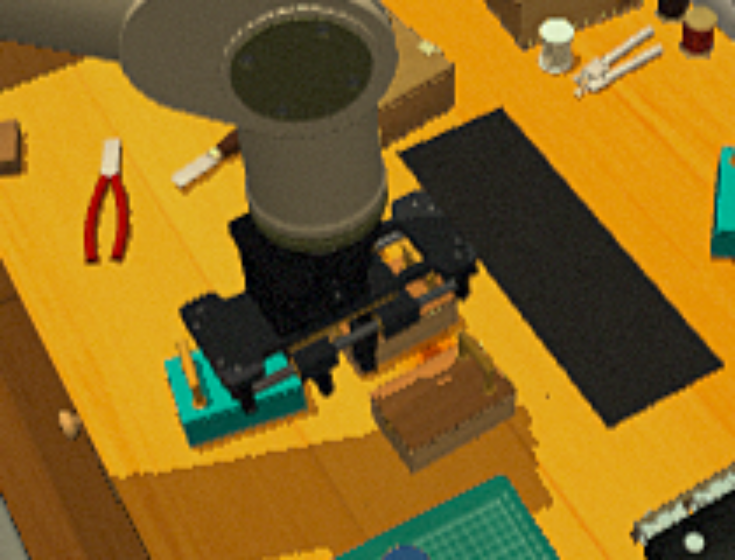

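View pics/t3.png

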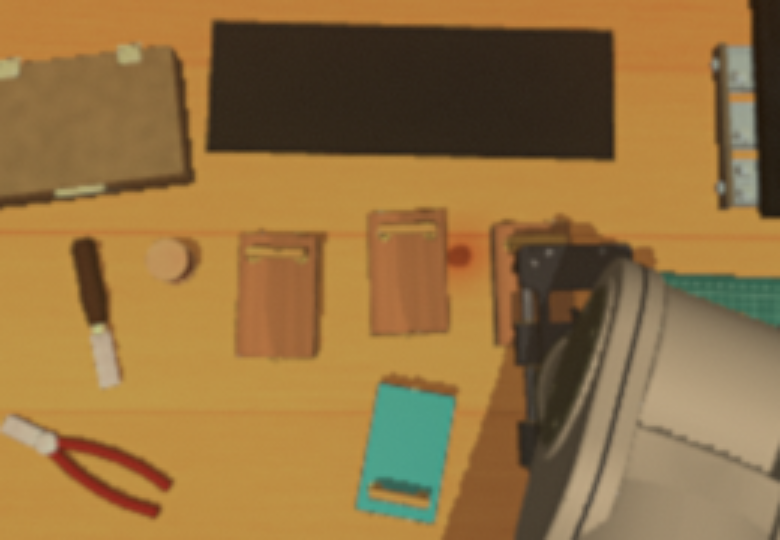

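Top picture t3 shows boxes 1 and 2 where they were, at (277,295) and (408,272). The gripper is behind box 3 and above it. Next I turn the jaws by about 88°.

Call:
send_rows([
  [0, 0, 0, 0, -5, 0],
  [0, 0, 0, 0, -8.5, 0],
  [0, 0, 0, 0, -8.5, 0],
  [0, 0, 0, 0, -8.5, 0],
  [0, 0, 0, 0, -8.5, 0],
  [0, 0, 0, 0, -8.5, 0],
  [0, 0, 0, 0, -8.5, 0],
  [0, 0, 0, 0, -8.5, 0],
  [0, 0, 0, 0, -8.5, 0],
  [0, 0, 0, 0, -8.5, 0],
])

```text
clock: 14.95
eef_pos: [0.4039, -0.201, 0.3197]
eef_rot: [-0.706, 0.706, -0.04, 0.04]
ft_force: [0.5, 0.1, 0.9]
width: 0.304
```

Call:
send_rows([
  [0, 0, 0, 0, -6.3, 0],
  [0, 0, 0, 0, 0, 0],
  [0, 0, 0, 0, 0, 0],
])

```text
clock: 15.25
eef_pos: [0.4034, -0.2011, 0.3197]
eef_rot: [-0.707, 0.707, -0.005, 0.005]
ft_force: [1.5, 0.7, 0.7]
width: 0.297
```

Run:
```python
from h import *
plan([.405,-.1995,.202],-0.6,'y')
from workcell import vision,manip
print(manip.sense()["joint_pos"].round(2))
r=vision.read_camera('scene')
cv2.imwrite('pics/s4.png',cv2.resize(r['frame'][130:290,120:330],None,fx=3.5,fy=3.5)[:,:,::-1])
```

```text
pos [ 0.4034 -0.2011  0.3197] shift tool cm [ 0.16 11.77  0.17] rotvec deg [ 0.03 -0.15 -0.01]
M [[1.0, -0.0, 0.013], [-0.013, -0.001, 1.0], [-0.0, -1.0, -0.001]] F [1.47 0.68 0.65] w 0.297 t 15.25
[-0.32 -0.01  0.69  2.04  0.01  1.11  1.92]
```

View pics/s4.png

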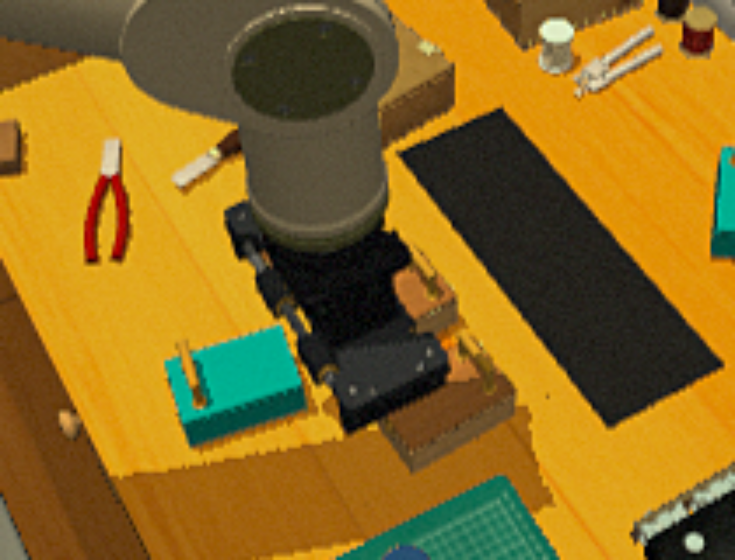

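Call:
send_rows([
  [-0.2, 0, 0.17, 0, 0, 0],
  [0, 3, 0, 0, 0, 0],
  [0, 4, 0, 0, 0, 0],
  [0, 3, 0, 0, 0, 0],
  [0, 1.3, 0, 0, 0, 0],
  [0, 0.45, 0, 0, 0, 0],
  [0, 0, 0, 0, 0, 0],
])

```text
clock: 16.0
eef_pos: [0.401, -0.1996, 0.2026]
eef_rot: [-0.707, 0.707, -0.004, 0.004]
ft_force: [0.1, -0.4, 0.4]
width: 0.303
```

Run:
```python
from h import *
plan([.405,-.1995,.202],-0.6,'y')
from workcell import vision,manip
r=vision.read_camera('scene')
cv2.imwrite('pics/s5.png',cv2.resize(r['frame'][130:290,120:330],None,fx=3.5,fy=3.5)[:,:,::-1])
```

```text
pos [ 0.401  -0.1996  0.2026] shift tool cm [0.4  0.06 0.02] rotvec deg [ 0.01 -0.    0.  ]
M [[1.0, 0.0, 0.011], [-0.011, -0.0, 1.0], [0.0, -1.0, -0.0]] F [ 0.07 -0.37  0.37] w 0.303 t 16.0
```

View pics/s5.png

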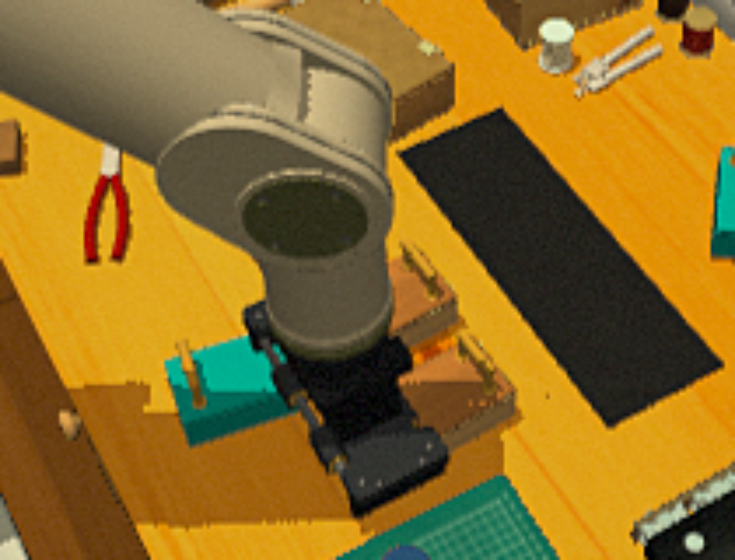

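Call:
send_rows([
  [1, 0, 0, 0, 0, 0],
  [0.8, 0, 0, 0, 0, 0],
  [0.5, 0, 0, 0, 0, 0],
  [0.5, 0, 0, 0, 0, 0],
])

```text
clock: 16.45
eef_pos: [0.4285, -0.1996, 0.2021]
eef_rot: [0.708, -0.707, 0.005, -0.002]
ft_force: [-8.5, 1.0, 6.0]
width: 0.299
```

Call:
send_rows([
  [0.5, 0, 0, 0, 0, 0],
  [0.5, 0, 0, 0, 0, 0],
  [0.5, 0, 0, 0, 0, 0],
  [0.5, 0, 0, 0, 0, 0],
])

```text
clock: 16.85
eef_pos: [0.448, -0.2002, 0.2019]
eef_rot: [0.707, -0.707, 0.005, -0.003]
ft_force: [-8.9, 1.3, 5.8]
width: 0.294
```

Call:
send_rows([
  [0.6, 0, 0, 0, 0, 0],
  [0.6, 0, 0, 0, 0, 0],
  [0.6, 0, 0, 0, 0, 0],
  [0.6, 0, 0, 0, 0, 0],
  [0.6, 0, 0, 0, 0, 0],
])

```text
clock: 17.35
eef_pos: [0.4779, -0.2006, 0.2019]
eef_rot: [0.707, -0.707, 0.005, -0.002]
ft_force: [-9.8, -0.0, 6.8]
width: 0.303
```

Run:
```python
from h import *
plan([.405,-.1995,.202],-0.6,'y')
from workcell import vision,manip
r=vision.read_camera('scene')
cv2.imwrite('pics/s6.png',cv2.resize(r['frame'][130:290,120:330],None,fx=3.5,fy=3.5)[:,:,::-1])
r=vision.read_camera('top')
cv2.imwrite('pics/t6.png',cv2.resize(r['frame'][140:320,120:380],None,fx=3,fy=3)[:,:,::-1])
```

```text
pos [ 0.4779 -0.2006  0.2019] shift tool cm [-7.29  0.02  0.04] rotvec deg [-0.05 -0.02 -0.22]
M [[1.0, -0.004, 0.011], [-0.011, 0.001, 1.0], [-0.004, -1.0, 0.001]] F [-9.76 -0.04  6.77] w 0.303 t 17.35
```

View pics/s6.png

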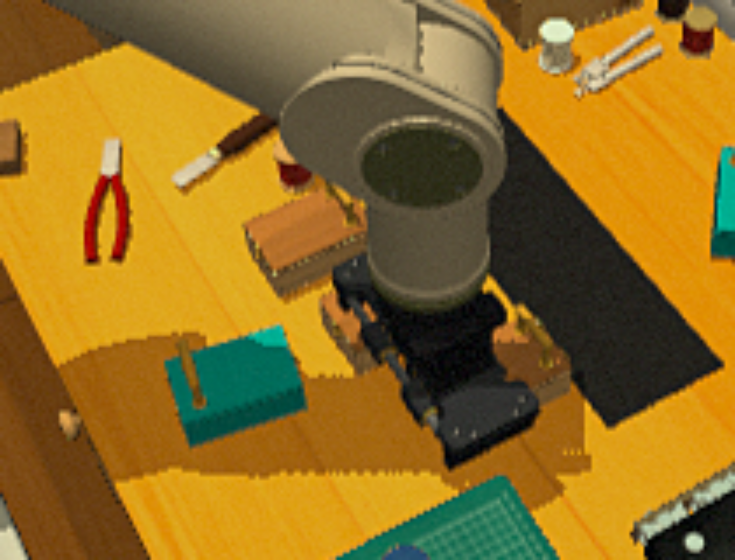

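View pics/t6.png

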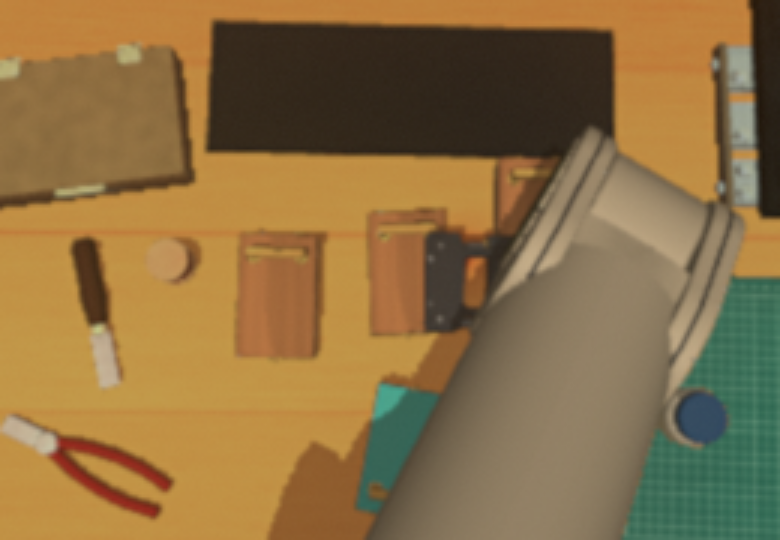

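Picture t6 shows box 3 sliding straight, its front at the mat edge near row 155. The upward rub of about 7 N says the contact is high on the face, so I'll tilt the tool by about 2° to make the fingertips lead and push lower.

Call:
send_rows([
  [0, 0, 0, 0, 0, -1],
  [0, 0, 0, 0, 0, -1],
  [0.4, 0, 0, 0, 0, 0],
  [0.4, 0, 0, 0, 0, 0],
])

```text
clock: 17.85
eef_pos: [0.4859, -0.2004, 0.202]
eef_rot: [0.707, -0.707, -0.008, -0.016]
ft_force: [-3.6, -0.4, -2.6]
width: 0.297
```

Call:
send_rows([
  [0.5, 0, 0, 0, 0, 0],
  [0.5, 0, 0, 0, 0, 0],
  [0.5, 0, 0, 0, 0, 0],
  [0.5, 0, 0, 0, 0, 0],
])

```text
clock: 18.25
eef_pos: [0.507, -0.2004, 0.203]
eef_rot: [0.707, -0.707, -0.009, -0.016]
ft_force: [-2.5, 0.3, -2.7]
width: 0.298
```

Call:
send_rows([
  [0.5, 0, 0, 0, 0, 0],
  [0.5, 0, 0, 0, 0, 0],
  [0.5, 0, 0, 0, 0, 0],
  [0.5, 0, 0, 0, 0, 0],
])

```text
clock: 18.65
eef_pos: [0.5272, -0.2007, 0.2039]
eef_rot: [-0.707, 0.707, 0.009, 0.016]
ft_force: [-3.5, -0.7, -2.3]
width: 0.298
```

Run:
```python
from h import *
plan([.405,-.1995,.202],-0.6,'y')
from workcell import vision,manip
r=vision.read_camera('scene')
cv2.imwrite('pics/s7.png',cv2.resize(r['frame'][130:290,120:330],None,fx=3.5,fy=3.5)[:,:,::-1])
r=vision.read_camera('top')
cv2.imwrite('pics/t7.png',cv2.resize(r['frame'][140:320,120:380],None,fx=3,fy=3)[:,:,::-1])
```

```text
pos [ 0.5272 -0.2007  0.2039] shift tool cm [-12.22  -0.24   0.  ] rotvec deg [-0.01  0.03  2.  ]
M [[0.999, 0.035, 0.01], [-0.01, -0.0, 1.0], [0.035, -0.999, 0.0]] F [-3.48 -0.65 -2.33] w 0.298 t 18.65
```

View pics/s7.png

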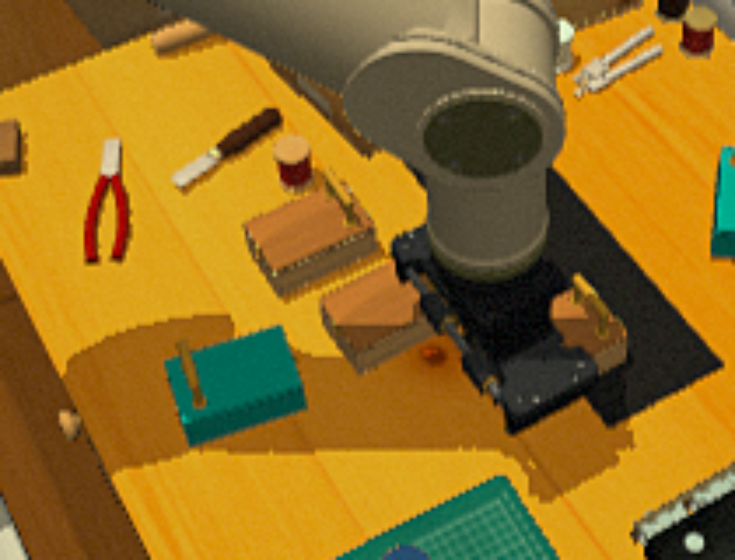

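View pics/t7.png

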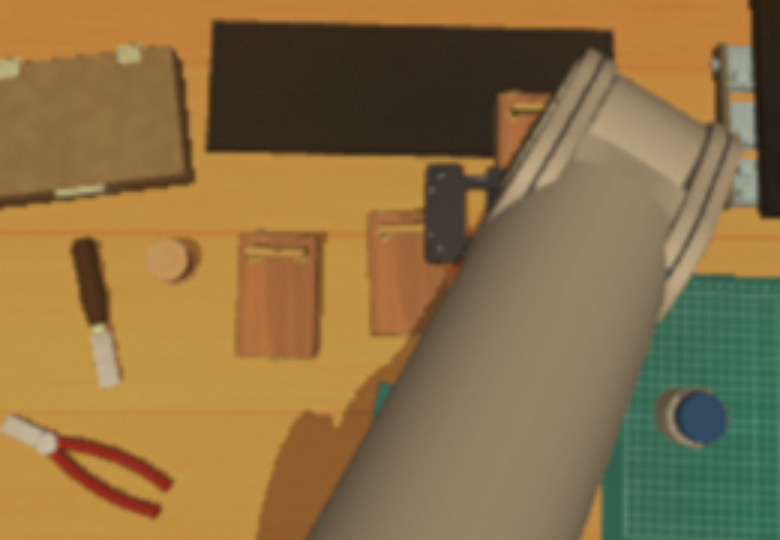

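Force is down to 3.5 N and the front of the box is on the mat. Continuing.

Call:
send_rows([
  [0.5, 0.05, 0, 0, 0, 0],
  [0.5, 0.05, 0, 0, 0, 0],
  [0.5, 0.05, 0, 0, 0, 0],
  [0.5, 0.05, 0, 0, 0, 0],
  [0.5, 0.05, 0, 0, 0, 0],
  [0.5, 0.02, 0, 0, 0, 0],
])

```text
clock: 19.35
eef_pos: [0.5562, -0.2017, 0.2025]
eef_rot: [0.707, -0.707, -0.008, -0.016]
ft_force: [-9.0, -0.0, 5.6]
width: 0.298
```

Call:
send_rows([
  [0.5, 0.02, 0, 0, 0, 0],
  [0.5, 0.02, 0, 0, 0, 0],
  [0.5, 0.02, 0, 0, 0, 0],
  [0.5, 0.02, 0, 0, 0, 0],
  [0, 0, 0, 0, 0, 0],
])

```text
clock: 19.85
eef_pos: [0.5768, -0.2019, 0.2024]
eef_rot: [-0.707, 0.707, 0.008, 0.016]
ft_force: [-3.1, -1.2, -0.6]
width: 0.304
```

```bash
cat > m.py <<'E'
from h import *
import sys
tag=sys.argv[1]
plan([.405,-.1995,.202],-0.6,'y')
from workcell import vision,manip
for n in('scene','top'):
  r=vision.read_camera(n);P=cloud(r)
  hsv=cv2.cvtColor(r["frame"],cv2.COLOR_RGB2HSV)
  roi=(P[...,0]>.57)&(P[...,0]<.74)&(P[...,1]<-.15)&(P[...,1]>-.25)&(hsv[...,1]>90)&(hsv[...,2]>60)
  lid=roi&(abs(P[...,2]-.0475)<.007);bar=roi&(P[...,2]>.066)&(P[...,2]<.09)
  for nm,m in(('lid',lid),('bar',bar)):
    if m.sum()>8: q=(P[m]*1000);print(n,nm,m.sum(),cv2.minAreaRect(q[:,:2].astype(np.float32)),"min",q.min(0).round(1),"max",q.max(0).round(1),"mean",q.mean(0).round(1))
  c=r['frame'][130:290,120:330] if n=='scene' else r['frame'][130:290,120:380]
  cv2.imwrite(f'pics/{n}{tag}.png',cv2.resize(c,None,fx=3,fy=3,interpolation=2)[:,:,::-1])
E
python3 m.py 8
```

```text
pos [ 0.5768 -0.2019  0.2024] shift tool cm [-17.17  -0.56   0.06] rotvec deg [ 0.02 -0.02  1.99]
M [[0.999, 0.035, 0.011], [-0.011, -0.001, 1.0], [0.035, -0.999, -0.0]] F [-3.11 -1.2  -0.6 ] w 0.304 t 19.85
scene lid 193 ((668.0367431640625, -208.99008178710938), (45.84851837158203, 65.30677032470703), 10.2752685546875) min [ 646.8 -239.5   40.9] max [ 693.6 -174.2   53.5] mean [ 670.5 -210.6   46.5]
scene bar 50 ((674.661865234375, -206.2374725341797), (47.05148696899414, 9.647881507873535), 89.3188247680664) min [ 669.7 -229.7   66.2] max [ 679.7 -182.7   80.9] mean [ 674.1 -208.2   76.9]
top lid 106 ((669.2195434570312, -175.30746459960938), (24.89539337158203, 62.68361282348633), 62.645381927490234) min [ 635.7 -200.8   42.1] max [ 694.4 -172.    54.4] mean [ 672.1 -179.2   46.9]
top bar 20 ((676.0433349609375, -188.01666259765625), (8.147513389587402, 14.027382850646973), 5.963284969329834) min [ 671.8 -194.6   73.5] max [ 680.8 -181.    82.1] mean [ 675.8 -186.6   78.3]
```

View pics/top8.png

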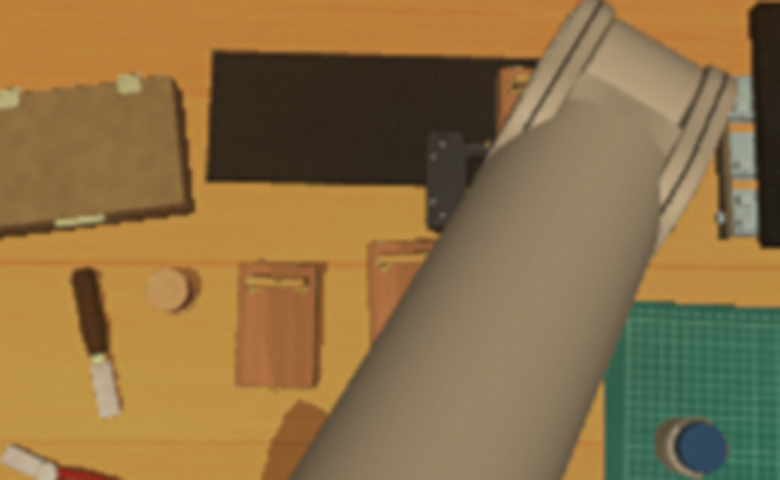

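View pics/scene8.png

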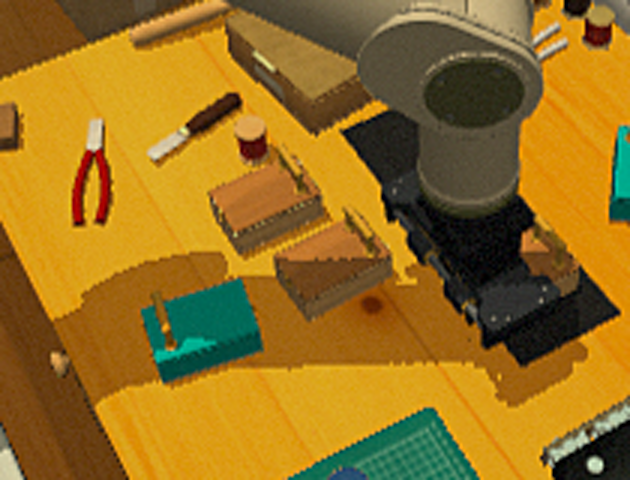

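Box 3's bar is at x = 0.675 and needs to be at 0.688. I'll push about 12 mm more, back off and check.

Call:
send_rows([
  [0.4, 0.01, 0, 0, 0, 0],
  [0.4, 0.01, 0, 0, 0, 0],
  [0.3, 0.01, 0, 0, 0, 0],
  [0.15, 0, 0, 0, 0, 0],
  [0, 0, 0, 0, 0, 0],
])

```text
clock: 20.45
eef_pos: [0.5895, -0.2013, 0.2023]
eef_rot: [-0.707, 0.707, 0.009, 0.016]
ft_force: [-2.9, 0.1, -0.1]
width: 0.3
```

Call:
send_rows([
  [-1, 0, 0, 0, 0, 0],
  [-3, 0, 0, 0, 0, 0],
  [-1.5, -2, 0, 0, 0, 0],
  [0, -4.5, 0, 0, 0, 0],
  [-1, -4.5, 0, 0, 0, 0],
  [-4, -2, 0, 0, 0, 0],
  [-4.5, 0, 0, 0, 0, 0],
  [-4.5, 0, 0, 0, 0, 0],
  [-2, 0, 0, 0, 0, 0],
])

```text
clock: 21.35
eef_pos: [0.3667, -0.1993, 0.3241]
eef_rot: [0.708, -0.706, -0.009, -0.017]
ft_force: [0.2, -0.1, -0.5]
width: 0.302
```

```bash
python3 m.py 9
```

```text
pos [ 0.3667 -0.1993  0.3241] shift tool cm [ 3.380e+00  1.235e+01 -1.000e-02] rotvec deg [-0.15 -0.02  2.1 ]
M [[0.999, 0.037, 0.011], [-0.011, 0.002, 1.0], [0.037, -0.999, 0.003]] F [ 0.2  -0.11 -0.45] w 0.302 t 21.35
scene lid 590 ((656.5751953125, -203.85003662109375), (66.763671875, 102.80924987792969), 89.36671447753906) min [ 605.1 -237.5   40.7] max [ 707.7 -170.2   53.1] mean [ 651.7 -206.9   46.5]
scene bar 50 ((687.53076171875, -205.4330596923828), (46.68087387084961, 9.49399185180664), 86.2215805053711) min [ 682.5 -228.6   66.8] max [ 693.2 -182.    82.6] mean [ 686.8 -205.9   77.1]
top lid 898 ((656.2763671875, -202.71737670898438), (62.43096160888672, 102.7537841796875), 88.822998046875) min [ 604.9 -234.8   40.9] max [ 707.9 -171.6   53.6] mean [ 652.4 -202.4   47.1]
top bar 59 ((687.7095947265625, -202.62620544433594), (42.74876022338867, 7.119544506072998), 88.06517791748047) min [ 684.1 -224.1   66.3] max [ 692.  -181.3   82.6] mean [ 687.3 -201.8   77.9]
```

View pics/top9.png

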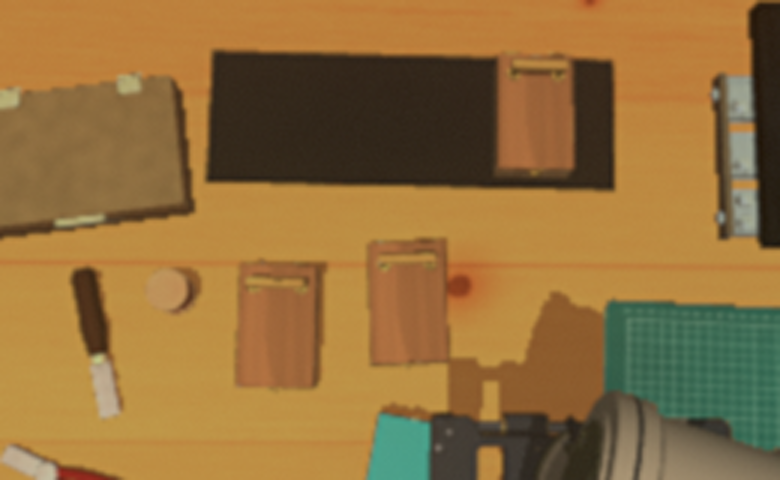

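View pics/scene9.png

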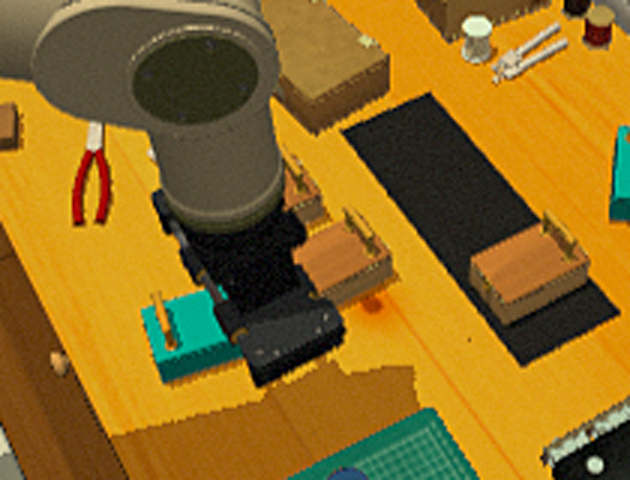

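Run:
```python
from h import *
from workcell import vision
r=vision.read_camera('top');hsv=cv2.cvtColor(r["frame"],cv2.COLOR_RGB2HSV)
P=cloud(r)
# mat edges along columns next to the box
for u in (270,280,314,318):
    d=np.nonzero(hsv[140:205,u,2]<90)[0]+140
    a=ray(r,[[u,d.min()-.5],[u,d.max()+.5]],.0015)*1000
    print(u,a[:,:2].round(1).tolist())
boxes(r,[(190,234,200,265),(236,279,200,262)])
for nm,px in dict(pot=(352,280),spool=(177,226)).items(): print(nm,P[px[1],px[0]].round(4))
print(cv2.absdiff(r["frame"][195:320,120:235],pickle.load(open("top0.pkl","rb"))["frame"][195:320,120:235]).max(2).__gt__(60).sum())
```

```text
270 [[716.2, -134.2], [598.6, -134.1]]
280 [[713.8, -161.2], [598.9, -160.5]]
314 [[715.1, -253.2], [597.1, -250.5]]
318 [[715.3, -264.0], [597.2, -261.2]]
lid [474.8  11.8] [ 64.3 100. ] yaw -0.4 pred bar [506.8  11.6] bar(mean,mid y) [505.6  10.9] 11.1 ext [ 7. 43.  0.] baryaw 0.7 75 z 0.0774
lid [494.2 -94.5] [99.1 64.5] yaw 0.7 pred bar [526.2 -94.1] bar(mean,mid y) [525.6 -93.7] -93.4 ext [ 8. 43.  0.] baryaw 0.8 75 z 0.0768
pot [ 0.3971 -0.1976  0.5253]
spool [0.5017 0.0965 0.0482]
0
```

Call:
send_rows([
  [0, 0, 0, 0, 0, 0],
  [0, 0, 0, 0, 0, 0],
  [0, 0, 0, 0, 0, 0],
])

```text
clock: 21.8
eef_pos: [0.3706, -0.1991, 0.3246]
eef_rot: [-0.707, 0.707, 0.009, 0.016]
ft_force: [0.8, 0.0, 0.6]
width: 0.294
```

```bash
python3 -c "
from workcell import manip
print(manip.sign_off())"
```

```text
the job is handed in; nothing more can be done
None
```

I lifted each box in turn by its bar, 6–8 mm, and set it back down. The box nearest the green cutting mat was the full one, pulling about 5–7 N against about 0.5 N and 2.2 N for the other two. I then slid it straight back onto the black mat with two spread fingertips pushing low from behind. The job was handed in at 21.8 s.

- **Full box:** it stands at x 605–708 mm on a mat that measures 597–715 mm there, and within about 1° of square to it. It is well inside the mat's ends.
- **Light boxes:** their lids and bars measure within about 1 mm of where they started.
- **Bystanders:** the left side of the desk (spool, knife, pliers) showed no change. I never touched the glue pot. My last position check on it failed because the arm hid it, but an earlier top picture during the push showed it in place.
- **Forces:** the push took 3–10 N. Early on the fingers were pushing high on the box, so I tilted the tool 2° to push lower. One or two of the lift readings were noisy, and the 2.2 N on the middle box was above the 1.3 N expected, but the full box stood out clearly.

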